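# Proof-pull a snapped-in liner under the organizer's dial cover

## Robot

A 6-joint arm with a two-finger parallel gripper is mounted at the origin on the work surface. World frame = base frame: x ahead of the robot, y to its left, z up, the work surface at z = 0. Lengths are in m, angles in degrees, forces in N, time in s.
With the tool pointing down it reaches from about 0.25 to 0.725 m from the base axis. Payload 9.7 kg.
Tool frame: the origin (TCP) lies on the centre line of the jaws, within the pads' length; the fingertips stand 19 mm ahead of it and the grasp point (between the pads) is the TCP; z points along the fingers, y is the direction in which the jaws open and shut (so a half turn about z gives the same grasp; the last joint's range is limited). The gripper opens to 85 mm and grips with 20 to 120 N. Pads are 22 mm wide; open, the fingers measure 114 mm over their backs; the gripper's body (76 mm by 85 mm) begins 54 mm behind the grasp point. The pads swing forward as they close: fully open they stand 13 mm farther back than shut.
Start: joints at [67.609, 4.979, 10.078, 95.1, 0, 90], TCP at [0.21, 0.509, 0.25] pointing down, gripper open.
Joint ranges: [-179.16, 179.16], [-48.56, 103.87], [-65.8, 70.77], [-126.05, 130.52], [-82.76, 87.17], [-180, 180]. Speed limits (degrees/s): [127.2, 127.2, 147.25, 180, 180, 180].

## Interface

Orientations are given as [roll, pitch, yaw] about the fixed x, y, z axes, in that order (R = Rz(yaw) Ry(pitch) Rx(roll)).
In Python, from workcell import bot gives the robot as it stands.
- The arm moves only by the tool servo_tool, never from a script. Its argument "motion" is a list that holds one entry, the list of rows, each a list of 6 numbers: the shift along the tool's x, y, z in mm, then the turn, a rotation vector about the tool's x, y, z in rad. A call has 1 to 5 rows; each row shifts and turns the commanded pose from where the row before left it, along the tool's axes as they then stand; what a row does not reach is not made up. A row lasts 1/10 s, in which the tool goes at most 50 mm and 8.59 degrees, less where a joint would pass 70% of its speed; a pose out of reach is approached as far as the arm can. A call is refused whole if a number of a shift passes 50 or a number of a turn 0.15, either way. A call with a gripper value outside its range is refused whole. "gripper" is the finger opening in mm, from 0 to 85.4, set as the call begins (left out, the last holds). The fingers move at their own pace and stop on an object; "newtons" is the grip in N (left out, the last holds). Time passes only in rows, so rows that do not move let the fingers close. It gives the time, the measured TCP pose, the force and the opening at its end, in the units of the state.
- bot.get_obs(): the state, without advancing time (a new reading comes with each control period).
- bot.camera(name): name is "scene" or "top"; returns a dict with "color" (480x640x3 uint8, red, green, blue), "fx", "fy", "cx", "cy" (pixels), "k1" (the pictures are not rectified: a ray, as slopes to the right and down, at radius r is drawn at 1 + k1 r^2 times it, then the intrinsics apply), "R" (3x3) and "t" (3): a world point X has camera coordinates R X + t. Camera axes: x right, y down, z forward; pixel columns grow to the right and rows downward; lengths in m; the calibration is good to about 2 mm. A picture is of the moment at which its call begins. There is no depth.
- bot.job_done(): hands the job in, once; it reports no verdict.
Trained networks look in a picture, given as the dict that the camera call returned (one of the last four; its "shot" number tells which), for a name from the list of things; names that differ only in an ending like _2 or _b are one class to them, and where a whole thing is asked for, a point or a joint stands for the part that bears it (a point fixed in the world has none). Each returns a list of dicts, best first, with "confidence" (0 to 1); they miss things now and then, are a little off and sometimes report something else, mostly with a low value. They report only what shows in the picture. A call takes as long as a camera call.
- bot.look_for(picture, label): "rect" ([left, top, width, height] in pixels, round what is visible of it).
The state is a dict: "time": time; "q": joint angles; "qd": joint speeds; "joint_efforts": joint torques, N m; "ee_pos": TCP position; "tcp_rot": TCP orientation; "wrist_force": force on the tool from outside, world axes, zero at the start; "torque": the same for the moment, N m; "opening": finger opening in m.
Only numpy, scipy, OpenCV 4.12 (cv2) and the standard library are available. Lean on these libraries where they do the work, as an engineer would, in place of code of your own. Each camera call takes 0.05 s, during which the arm holds its last target.

## Task

The liner in the parts organizer's compartment directly above the pull-out tray's lip has just been snapped in: turn the dial cover until its opening sits squarely over that compartment. Then prove that the snap holds: draw that compartment's sprung T-pull straight up to about 12 N (24 mm of spring travel), never beyond 16 N, keep it there for two seconds, and ease it slowly all the way back down before you let go. Leave the opening over that compartment, the other pulls and the tray alone, and everything else on the table where it is.

Things in the scene. Friction and masses are not known exactly. Their poses are not given: they have to be found in the camera images.
- organizer: black plastic parts organizer fixed to the table at any yaw: base 230 x 230 x 66 mm with a pull-out tray, on it a round bowl 230 mm across, rim 120 mm above the table, with four quarter compartments (front over the tray, back, left, right; walls on the diagonals), each with a liner and sprung T-pull. Origin: centre of the underside. Its -x axis points to the tray's front.
- tray_lip (a point): middle of the outer edge of the tray's aluminium finger lip (100 mm wide, sticking out 26 mm from the organizer's tray side, 36 mm above the table)
- tray (a joint): pull-out of the tray in m, 0 = shut (as it starts)
- dial (a joint): angle in rad of the grey dial cover, a disc 234 mm across, top face 126 mm above the table, hiding the bowl but for one opening. 0 = opening centred over the compartment above the tray; positive = counter-clockwise seen from above. Starts 0.75 to 1.9; stops at -0.4 and 2.6. Turns stiffly (0.06 N m) and stays where left.
- dial_knob (a point): grip point of the cover's knob, on the turning axis, 155 mm above the table. The knob is an upright bar 64 mm long, 18 mm thick, its top 170 mm above the table; the cover below it is at 126 mm (129 mm within 22 mm of the axis). Frame turns with the cover: x axis along the bar, -x axis towards the opening.
- dial_opening (a point): centre of the cover's opening, 78 mm from the turning axis, 124 mm above the table. The opening is a sector 82 degrees wide, from 34 mm off the axis out through the rim; the disc around it spans 121 to 126 mm above the table.
- pull_tray_bar (a point): grip point on the aluminium bar of the T-pull to be tested (compartment above the tray), 78 mm from the centre axis, 108 mm above the table at rest. Bar: 44 mm along this frame's x axis (which points away from the centre), 18 mm thick (y axis), from 95 to 115 mm above the table, so just below the cover; under it a 13 mm thick sleeve, and the floor at 70 mm.
- pull_tray (a joint): how far that T-pull is drawn straight up, in m: 0 = fully down. Spring of 500 N/m: 2 mm for each newton, 24 mm at 12 N, where a dark ring on its stem comes level with the sleeve's top; hard stop at 45 mm. Let go, it snaps back.
- pull_right (a joint): lift in m of the same kind of T-pull in the compartment on the organizer's -y side; not to be pulled
- pull_back (a joint): lift in m of the same kind of T-pull in the compartment opposite the tray (organizer's +x side); not to be pulled
- pull_left (a joint): lift in m of the same kind of T-pull in the compartment on the organizer's +y side; not to be pulled
- lockring_tool: steel cassette lockring tool lying near the organizer, 169 mm long, up to 34 mm high; bystander; origin under its middle part
- bumper: blue silicone bumper, 80 x 42 x 26 mm, near the organizer; bystander; origin at the underside's centre
- seat_clamp: aluminium seat clamp, a ring 48 mm across and 18 mm high with an ear, 64 mm long in all, near the organizer; bystander; origin at the ring's underside centre
- lube_bottle: capped white lube bottle, upright, 52 mm across, 145 mm high, at the left of the table; bystander; origin at the underside's centre
- mug: white mug, 80 mm across, 90 mm high, left; bystander; origin at the underside's centre
- wrench: steel wrench lying at the right, 180 mm long; bystander
- screwdriver: screwdriver lying at the right, 200 mm long; bystander

How it is judged:
By the outcome, as a careful person would: the job done as asked, in the order asked, and still so for the second after the job is handed in, with the robot touching nothing.
It also fails if it takes over 64 s, if anything falls off the work surface, if the arm or the gripper's body presses on something with over 40 N, if the wrist force passes 120 N, or if a joint passes its speed limit or range.

## Working session

There is one attempt and no reset: what is moved stays moved. The work goes in short steps, Python scripts to look and compute and a tool call to move; the robot and the scene stay as the last step left them, time stands still between calls to the robot, and variables do not carry over. Pictures are saved under pics/ and viewed, and the job is handed in when it is done.

Besides the shell and the picture viewer there is one more tool, called as name(argument=value, ...) on one line, values as JSON. servo_tool: Moves the arm, as the interface text tells. Its arguments: {"type":"object","properties":{"motion":{"type":"array","items":{"type":"array","items":{"type":"array","items":{"type":"number"}}}},"gripper":{"type":"number"},"newtons":{"type":"number"}},"required":["motion"]}

```bash
mkdir -p pics; ls
python3 - <<'E'
from workcell import bot
import cv2
o=bot.get_obs();print(o)
for n in("scene","top"):
    p=bot.camera(n);print(n,p["fx"],p["fy"],p["cx"],p["cy"],p["k1"],p["R"],p["t"],p["shot"])
    cv2.imwrite(f"pics/{n}0.png",p["color"][:,:,::-1])
    for l in["organizer","tray_lip","dial_knob","dial_opening","pull_tray_bar","dial","lockring_tool","bumper","seat_clamp"]:
        print(l,[(r["rect"],round(r["confidence"],2)) for r in bot.look_for(p,l)[:3]])
E
```

```text
pics
{'time': 0.0, 'q': array([6.76092694e+01, 5.01085115e+00, 1.00348670e+01, 9.50977603e+01,
       3.26077338e-04, 9.00000300e+01]), 'qd': array([ 0.03055188, -0.06388263,  0.08625656,  0.0054755 , -0.07594381,
        0.12736324]), 'joint_efforts': array([-2.67213136e-04, -5.20381594e+01,  4.64805651e+01,  1.62712787e-02,
        2.34259852e-05,  2.14556428e-05]), 'ee_pos': array([0.20943293, 0.50835978, 0.24958912]), 'tcp_rot': array([-1.79926256e+02, -3.26038443e-04,  1.57609239e+02]), 'wrist_force': array([ 0.41974839, -0.5709438 ,  0.46758973]), 'torque': array([-0.00039762, -0.01340111, -0.01749739]), 'opening': 0.08514674891200728}
scene 530.995098084738 530.995098084738 317.2470721559773 247.9167477244717 -0.036312317395459155 [[ 0.34430775  0.93884091 -0.0054694 ]
 [ 0.61670568 -0.23055368 -0.75267463]
 [-0.70790273  0.2557787  -0.65836994]] [-0.14949291 -0.24268436  1.63893088] 1
organizer [([247.2, 214.0, 120.2, 117.8], 0.82)]
tray_lip []
dial_knob [([261.6, 215.9, 99.1, 71.8], 0.79)]
dial_opening []
pull_tray_bar []
dial [([256.1, 214.0, 107.7, 73.8], 0.81)]
lockring_tool [([369.1, 284.0, 26.1, 55.4], 0.92)]
bumper [([287.2, 333.4, 35.9, 26.2], 0.81)]
seat_clamp [([235.7, 260.2, 17.1, 19.9], 0.54)]
top 596.7285094807817 596.7285094807817 325.8366290391155 242.11981646071231 0.037568258607621606 [[ 0.02437025 -0.9996826   0.00638604]
 [-0.97684182 -0.02517075 -0.21247704]
 [ 0.21257034 -0.00106003 -0.97714519]] [-0.05877335  0.52983748  1.74044923] 2
organizer [([274.1, 194.6, 109.0, 107.0], 0.59)]
tray_lip [([287.7, 264.7, 40.1, 29.3], 0.7), ([169.4, 213.7, 29.4, 37.4], 0.17)]
dial_knob [([291.2, 197.8, 79.9, 83.8], 0.9)]
dial_opening [([290.8, 199.6, 82.1, 79.7], 0.75), ([272.9, 184.3, 35.5, 45.5], 0.4)]
pull_tray_bar []
dial [([287.5, 200.7, 81.1, 80.7], 0.68)]
lockring_tool [([276.4, 185.7, 32.5, 44.0], 0.75)]
bumper [([337.4, 188.1, 26.8, 23.6], 0.58)]
seat_clamp [([370.5, 270.4, 7.4, 24.0], 0.5)]
```

Run:
```python
import cv2
a=cv2.imread("pics/top0.png");cv2.imwrite("pics/top0c.png",cv2.resize(a[160:310,250:420],None,fx=4,fy=4,interpolation=cv2.INTER_CUBIC))
a=cv2.imread("pics/scene0.png");cv2.imwrite("pics/scene0c.png",cv2.resize(a[200:370,220:410],None,fx=3.5,fy=3.5,interpolation=cv2.INTER_CUBIC))
```

```text
(no output)
```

View pics/top0c.png

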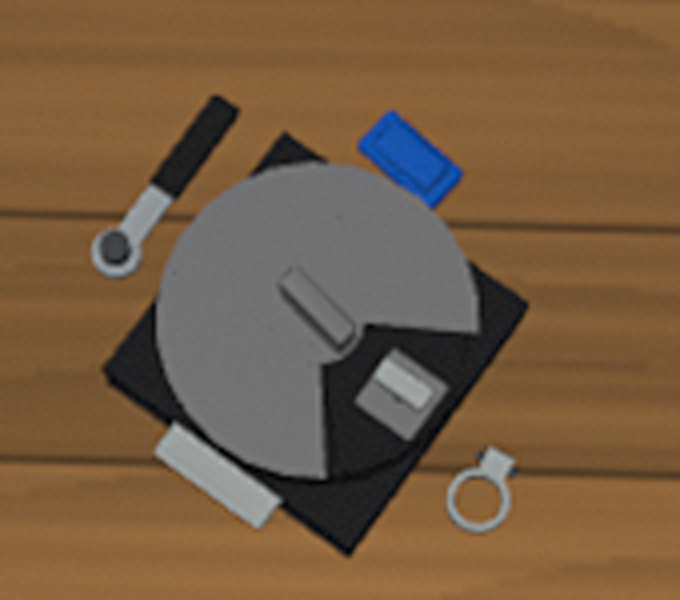

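View pics/scene0c.png

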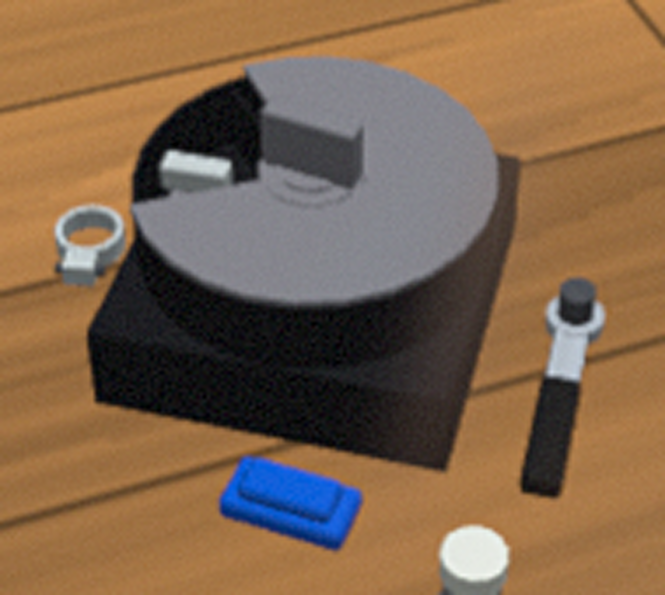

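View pics/scene0.png

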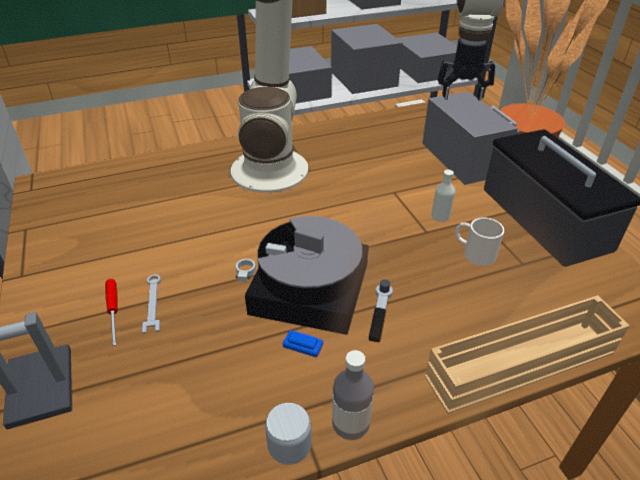

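```bash
cat > h.py <<'E'
import numpy as np,cv2
from workcell import bot
def proj(p,X):
    X=np.atleast_2d(X);K=np.array([[p["fx"],0,p["cx"]],[0,p["fy"],p["cy"]],[0,0,1]])
    c=X@p["R"].T+p["t"];s=c[:,:2]/c[:,2:];r2=(s**2).sum(1,keepdims=True)
    s=s*(1+p["k1"]*r2);return s*[p["fx"],p["fy"]]+[p["cx"],p["cy"]]
def shot(n,name,crop=None,f=4):
    p=bot.camera(n);a=p["color"][:,:,::-1]
    if crop: a=cv2.resize(a[crop[1]:crop[3],crop[0]:crop[2]],None,fx=f,fy=f,interpolation=cv2.INTER_CUBIC)
    cv2.imwrite(f"pics/{name}.png",a);return p
def org(th,P):
    x,y,w=th;c,s=np.cos(w),np.sin(w)
    P=np.atleast_2d(P);return np.c_[x+c*P[:,0]-s*P[:,1],y+s*P[:,0]+c*P[:,1],P[:,2]]
E
python3 - <<'E'
from h import *
from scipy.optimize import least_squares
pt=bot.camera("top");ps=bot.camera("scene")
T=lambda L:(np.array(L)+.5)/4-.5+[250,160]
S=lambda L:(np.array(L)+.5)/3.5-.5+[220,200]
b=.115
def model(v):
    x,y,w,d=v[:4]
    def dial(r,a,z):  # opening at -x rotated by d
        g=np.pi+d+np.radians(a);return [r*np.cos(g),r*np.sin(g),z]
    top=[[-b,-b,.066],[-b,b,.066],[b,b,.066],[b,-b,.066]]
    return top,dial
def corners(v):
    top,dial=model(v)
    th=v[:3]
    P1=[[-b,-b,.066],[-b,b,.066],[b,b,.066],[b,-b,.066],[-b-.026,-.05,.036],[-b-.026,.05,.036]]
    P1+=[dial(.117,-41,.126),dial(.117,41,.126)]
    P2=[dial(.117,-41,.126),dial(.117,41,.126),[b,-b,0],[b,b,0],[b,-b,.066]]
    return P1,P2
# top-image: left-bottom side = tray
m1=T([[349,555],[105,370],[286,133],[528,305],[262,527],[155,450],[327,479],[480,333]])
m2=S([[245,68],[135,205],[97,402],[446,468],[92,328]])
# orientation of scene corners determined after
def res(v,full=False):
    P1,P2=corners(v)
    e1=proj(pt,org(v[:3],P1))-m1
    e2=proj(ps,org(v[:3],P2))-m2
    if full:print(np.round(e1,1).tolist(),np.round(e2,1).tolist())
    return np.r_[e1.ravel(),e2.ravel()]
best=None
for w in np.radians(range(-180,180,30)):
    s=least_squares(res,[.5,0,w,1.3],loss="soft_l1")
    if best is None or s.cost<best.cost:best=s
v=best.x;print(v,np.degrees(v[2:]),best.cost);res(v,1)
kn=org(v[:3],[[0,0,.155]]);print(kn)
E
```

```text
[ 0.52548367 -0.05306822 -0.60188619  1.39711878] [-34.48553869  80.04900932] 8.782680837100084
[[0.3, -1.5], [-1.3, -0.4], [-1.3, -0.9], [0.1, -0.8], [-0.9, 1.0], [-1.0, 0.9], [-0.5, -0.4], [-0.8, -0.5]] [[-1.3, -1.3], [-1.7, -0.4], [-0.6, -0.4], [-0.0, 0.2], [-2.0, 0.4]]
[[ 0.52548367 -0.05306822  0.155     ]]
```

```bash
cat > ov.py <<'E'
from h import *
def overlay(p,v,crop,f,name):
    a=p["color"][:,:,::-1];a=cv2.resize(a[crop[1]:crop[3],crop[0]:crop[2]],None,fx=f,fy=f,interpolation=cv2.INTER_CUBIC).copy()
    b=.115;x,y,w,d=v
    def dr(P,col,cl=True):
        u=(proj(p,org(v[:3],P))-[crop[0],crop[1]]+.5)*f-.5
        cv2.polylines(a,[np.round(u*8).astype(np.int32)],cl,col,1,cv2.LINE_AA,3)
    dr([[-b,-b,.066],[-b,b,.066],[b,b,.066],[b,-b,.066]],(0,255,255))
    dr([[-b,-b,.0],[-b,b,.0],[b,b,.0],[b,-b,.0]],(0,160,255))
    dr([[-b,-.05,.036],[-b-.026,-.05,.036],[-b-.026,.05,.036],[-b,.05,.036]],(0,255,0))
    g=np.pi+d+np.radians(np.r_[41:320])
    P=[[.117*np.cos(t),.117*np.sin(t),.126] for t in g]
    P+=[[.034*np.cos(t),.034*np.sin(t),.126] for t in np.pi+d+np.radians(np.r_[-41:42][::1])]
    dr(P,(0,0,255))
    c,s=np.cos(d),np.sin(d)
    dr([[c*i-s*j,s*i+c*j,.170] for i,j in[(.032,.009),(-.032,.009),(-.032,-.009),(.032,-.009)]],(255,0,255))
    cv2.imwrite(f"pics/{name}.png",a)
E
python3 - <<'E'
from ov import *
v=[ 0.52548367 ,-0.05306822 ,-0.60188619 , 1.39711878]
overlay(bot.camera("top"),v,(250,160,420,310),4,"ovt1");overlay(bot.camera("scene"),v,(220,200,410,370),3.5,"ovs1")
E
```

```text
(no output)
```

View pics/ovt1.png

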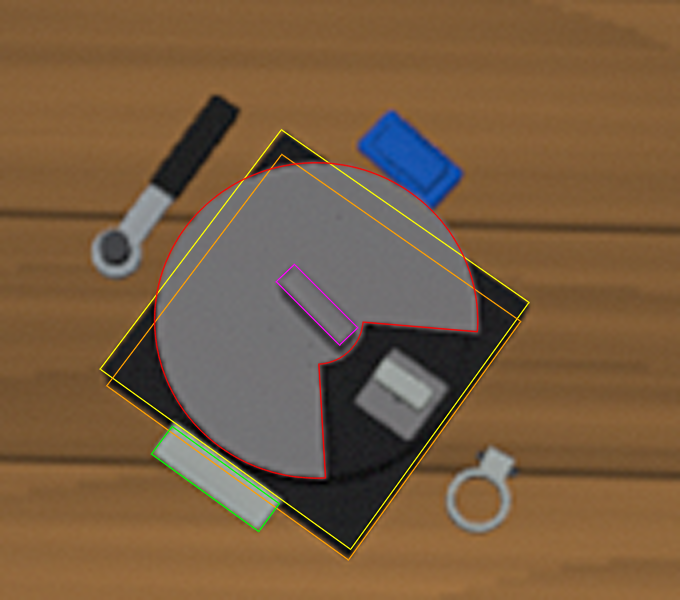

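View pics/ovs1.png

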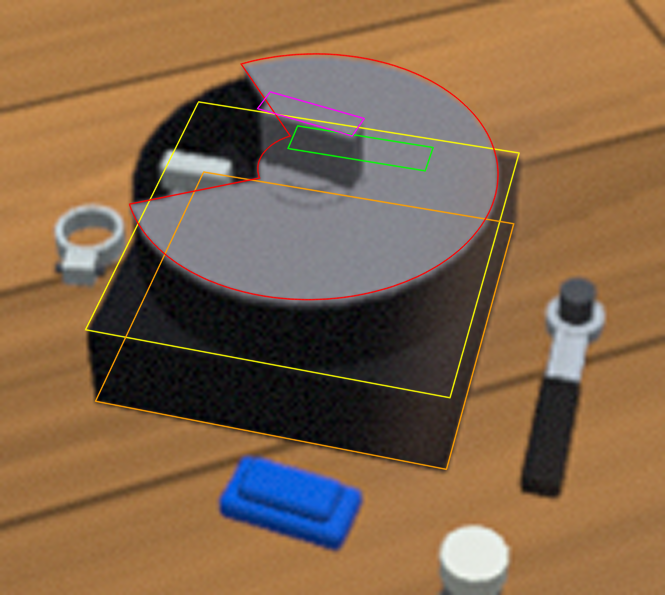

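```bash
cat > d.py <<'E'
from h import *
import sys
from scipy.spatial.transform import Rotation as Ro
def delta(x,y,z,yaw):
    o=bot.get_obs();R=Ro.from_euler("xyz",o["tcp_rot"],degrees=True)
    G=Ro.from_euler("xyz",[180,0,yaw],degrees=True)
    print("t",o["time"],"pos",o["ee_pos"].round(4),o["tcp_rot"].round(2),"q",o["q"].round(1),"F",o["wrist_force"].round(1),"T",o["torque"].round(2),"op",o["opening"])
    print("shift mm",(R.inv().apply(np.array([x,y,z])-o["ee_pos"])*1000).round(1),"turn",(R.inv()*G).as_rotvec().round(4))
if __name__=="__main__":delta(*map(float,sys.argv[1:]))
E
python3 d.py .5255 -.0531 .25 157.61;python3 d.py .5255 -.0531 .25 225.56
```

```text
t 1.2 pos [0.2095 0.5086 0.2503] [180.    -0.   157.61] q [67.6  5.  10.1 95.1  0.  90. ] F [ 0.1 -0.5  1.2] T [-0.03  0.07 -0.02] op 0.0857906569927452
shift mm [-5.061e+02 -3.989e+02  3.000e-01] turn [ 0.0001 -0.     -0.    ]
t 1.2 pos [0.2095 0.5086 0.2503] [180.    -0.   157.61] q [67.6  5.  10.1 95.1  0.  90. ] F [ 0.1 -0.5  1.2] T [-0.03  0.07 -0.02] op 0.0857906569927452
shift mm [-5.061e+02 -3.989e+02  3.000e-01] turn [ 1.000e-04  0.000e+00 -1.186e+00]
```

servo_tool(motion=[[[-33.7,-26.6,0,0,0,0],[-33.7,-26.6,0,0,0,0],[-33.7,-26.6,0,0,0,0],[-33.7,-26.6,0,0,0,0],[-33.7,-26.6,0,0,0,0]]], gripper=60)

```text
time: 1.7
ee_pos: [0.3151, 0.3199, 0.2504]
tcp_rot: [180.0, 0.0, 157.6]
wrist_force: [1.2, 0.9, 0.3]
opening: 0.0598
```

servo_tool(motion=[[[-33.7,-26.6,0,0,0,0],[-33.7,-26.6,0,0,0,0],[-33.7,-26.6,0,0,0,0],[-33.7,-26.6,0,0,0,0],[-33.7,-26.6,0,0,0,0]]])

```text
time: 2.2
ee_pos: [0.4203, 0.1325, 0.2505]
tcp_rot: [180.0, 0.0, 157.6]
wrist_force: [0.6, 1.4, 0.3]
opening: 0.0602
```

servo_tool(motion=[[[-33.7,-26.6,0,0,0,0],[-33.7,-26.6,0,0,0,0],[-33.7,-26.6,0,0,0,0],[-33.7,-26.6,0,0,0,0],[-33.7,-26.6,0,0,0,0]]])

```text
time: 2.7
ee_pos: [0.5255, -0.0548, 0.2504]
tcp_rot: [180.0, 0.0, 157.6]
wrist_force: [1.1, -0.0, 0.7]
opening: 0.0605
```

servo_tool(motion=[[[0,0,0,0,0,-0.14],[0,0,0,0,0,-0.14],[0,0,0,0,0,-0.14],[0,0,0,0,0,-0.14],[0,0,0,0,0,-0.14]]])

```text
time: 3.2
ee_pos: [0.5249, -0.053, 0.2503]
tcp_rot: [-180.0, 0.0, -162.0]
wrist_force: [-0.1, -0.1, 0.7]
opening: 0.0605
```

servo_tool(motion=[[[0,0,0,0,0,-0.14],[0,0,0,0,0,-0.14],[0,0,0,0,0,-0.14],[0,0,0,0,0,-0.066],[0,0,0,0,0,0]]])

```text
time: 3.7
ee_pos: [0.5249, -0.0529, 0.2503]
tcp_rot: [-180.0, 0.0, -134.4]
wrist_force: [0.9, -1.2, 1.2]
opening: 0.0598
```

```bash
python3 d.py .5255 -.0531 .155 225.56
python3 - <<'E'
from h import *
p=shot("top","top1",(250,160,420,310),4);p=shot("scene","sc1",(200,100,410,370),3)
E
```

```text
t 3.7 pos [ 0.5249 -0.0529  0.2503] [-180.      0.   -134.39] q [ -5.8   1.9   6.8  94.9   0.  -51.4] F [ 0.9 -1.2  1.2] T [ 0.03 -0.01 -0.05] op 0.05984829040307368
shift mm [-0.3 -0.5 95.3] turn [-0.      0.      0.0009]
```

View pics/top1.png

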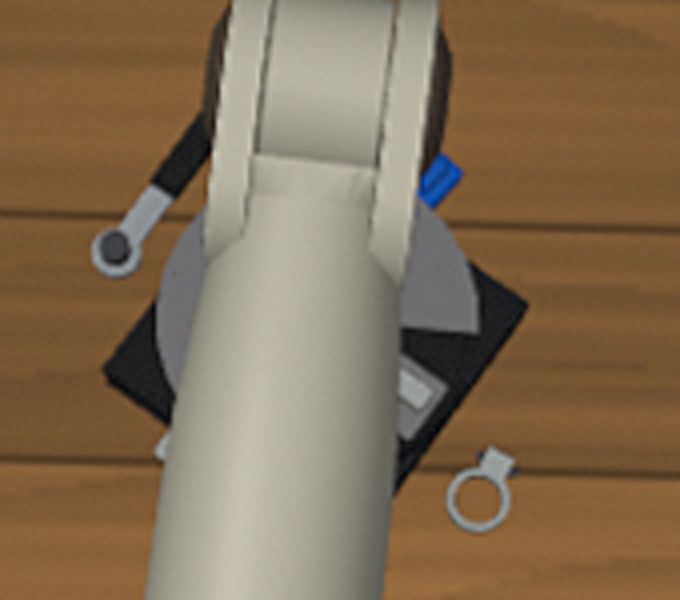

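View pics/sc1.png

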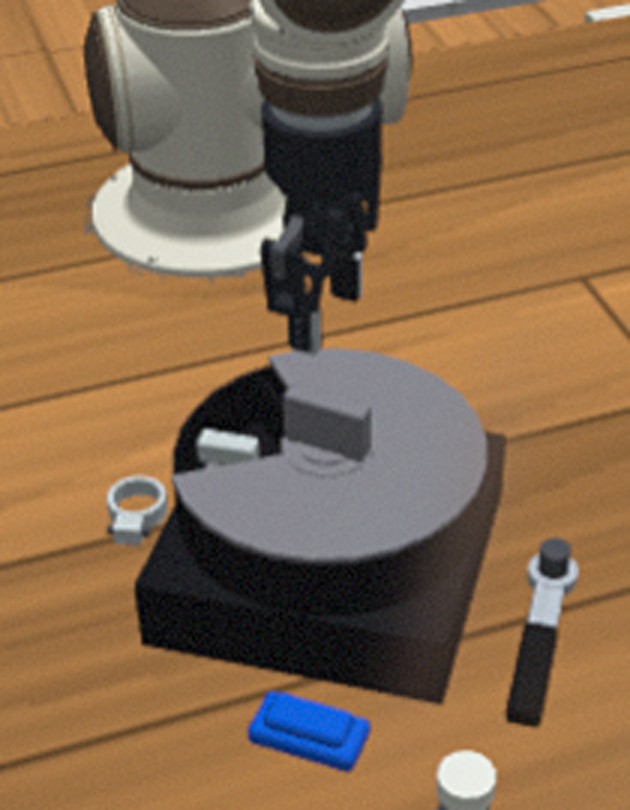

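The scene picture shows the gripper above the knob (crop ~(305,330)), with the jaws opening across the bar. The table looks untouched. Next I descend.

servo_tool(motion=[[[-0.3,-0.5,25,0,0,0],[0,0,25,0,0,0],[0,0,20,0,0,0],[0,0,14,0,0,0],[0,0,10,0,0,0]]])

```text
time: 4.3
ee_pos: [0.5253, -0.0531, 0.1554]
tcp_rot: [180.0, -0.0, -134.5]
wrist_force: [0.6, 0.2, -0.2]
opening: 0.0605
```

servo_tool(motion=[[[0,0,0,0,0,0],[0,0,0,0,0,0],[0,0,0,0,0,0],[0,0,0,0,0,0],[0,0,0,0,0,0]]], gripper=10, newtons=50)

```text
time: 4.8
ee_pos: [0.5263, -0.0535, 0.1575]
tcp_rot: [-179.9, 0.1, -134.5]
wrist_force: [2.4, -2.8, 5.6]
opening: 0.0175
```

```bash
python3 d.py .5255 -.0531 .155 145.51
```

```text
t 4.8 pos [ 0.5263 -0.0535  0.1575] [-1.7986e+02  7.0000e-02 -1.3446e+02] q [ -5.8   1.1  -4.2  84.5  -0.  -51.3] F [ 2.4 -2.8  5.6] T [-0.58 -0.36  0.04] op 0.01747002331656192
shift mm [0.3 0.9 2.5] turn [-1.2000e-03  2.8000e-03  1.3968e+00]
```

servo_tool(motion=[[[0,0,0,0,0,0.05],[0,0,0,0,0,0.08],[0,0,0,0,0,0.08],[0,0,0,0,0,0.08],[0,0,0,0,0,0.08]]])

```text
time: 5.3
ee_pos: [0.5264, -0.0535, 0.1576]
tcp_rot: [-179.9, 0.1, -155.8]
wrist_force: [3.8, -4.9, 4.9]
opening: 0.0173
```

servo_tool(motion=[[[0,0,0,0,0,0.08],[0,0,0,0,0,0.08],[0,0,0,0,0,0.08],[0,0,0,0,0,0.08],[0,0,0,0,0,0.08]]])

```text
time: 5.8
ee_pos: [0.5264, -0.0536, 0.1575]
tcp_rot: [-179.9, 0.2, -178.8]
wrist_force: [3.2, -4.4, 5.4]
opening: 0.0173
```

servo_tool(motion=[[[0,0,0,0,0,0.08],[0,0,0,0,0,0.08],[0,0,0,0,0,0.08],[0,0,0,0,0,0.08],[0,0,0,0,0,0.08]]])

```text
time: 6.3
ee_pos: [0.5264, -0.0537, 0.1575]
tcp_rot: [-180.0, 0.2, 158.3]
wrist_force: [3.4, -4.6, 5.7]
opening: 0.0172
```

servo_tool(motion=[[[0,0,0,0,0,0.08],[0,0,0,0,0,0.08],[0,0,0,0,0,0.05],[0,0,0,0,0,0.017],[0,0,0,0,0,0]]])

```text
time: 6.8
ee_pos: [0.5264, -0.0537, 0.1575]
tcp_rot: [180.0, 0.2, 145.4]
wrist_force: [3.6, -4.9, 5.5]
opening: 0.0174
```

```bash
python3 d.py .5255 -.0531 .155 145.51;  python3 - <<'E'
from h import *
p=shot("top","top2",(250,160,420,310),4);p=shot("scene","sc2",(220,200,410,370),3.5)
E
```

```text
t 6.8 pos [ 0.5264 -0.0537  0.1575] [179.97   0.18 145.45] q [-5.8  1.1 -4.2 84.5 -0.1 28.8] F [ 3.6 -4.9  5.5] T [-0.92 -0.57 -0.08] op 0.017415017926685757
shift mm [1.1 0.  2.5] turn [ 0.0005  0.0032 -0.0011]
```

View pics/sc2.png

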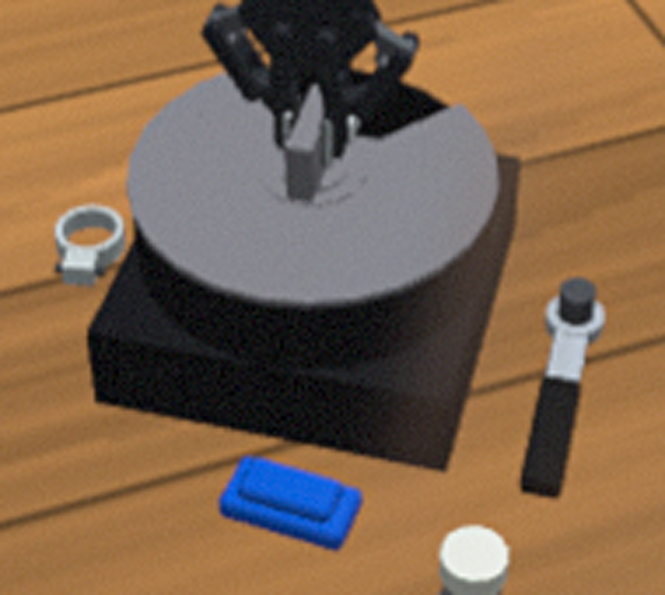

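The knob is held and the opening now faces away from the camera, above the tray. I'll release, rise and move aside to check.

servo_tool(motion=[[[0,0,0,0,0,0],[0,0,0,0,0,0],[0,0,0,0,0,0],[0,0,-5,0,0,0],[0,0,-10,0,0,0]]], gripper=45)

```text
time: 7.4
ee_pos: [0.525, -0.0529, 0.1711]
tcp_rot: [-180.0, -0.1, 145.5]
wrist_force: [0.5, 0.1, 0.1]
opening: 0.0449
```

servo_tool(motion=[[[0,0,-20,0,0,0],[0,0,-30,0,0,0],[0,0,-30,0,0,0],[30,-30,0,0,0,0],[34,-34,0,0,0,0]]])

```text
time: 7.9
ee_pos: [0.4367, -0.0696, 0.2523]
tcp_rot: [180.0, 0.0, 145.6]
wrist_force: [-1.5, -0.4, 1.0]
opening: 0.0448
```

servo_tool(motion=[[[34,-34,0,0,0,0],[34,-34,0,0,0,0],[34,-34,0,0,0,0],[34,-34,0,0,0,0],[20,-20,0,0,0,0]]])

```text
time: 8.4
ee_pos: [0.2171, -0.1096, 0.2524]
tcp_rot: [180.0, 0.1, 145.5]
wrist_force: [1.2, -0.3, 1.7]
opening: 0.0451
```

```bash
python3 d.py .4605 -.0084 .25 145.51;  python3 - <<'E'
from ov import *
v=[0.5255,-0.0531,-0.6019,0.0]
overlay(bot.camera("top"),v,(250,160,420,310),4,"ovt3");overlay(bot.camera("scene"),v,(220,200,410,370),3.5,"ovs3")
shot("top","top3",(250,160,420,310),4)
E
```

```text
t 8.4 pos [ 0.2171 -0.1096  0.2524] [1.7999e+02 1.3000e-01 1.4552e+02] q [-26.8 -36.6 -22.  104.5  -0.    7.7] F [ 1.2 -0.3  1.7] T [-0.02  0.01  0.04] op 0.04511994605024786
shift mm [-143.4  221.2    2.8] turn [0.0001 0.0022 0.0002]
```

View pics/ovt3.png

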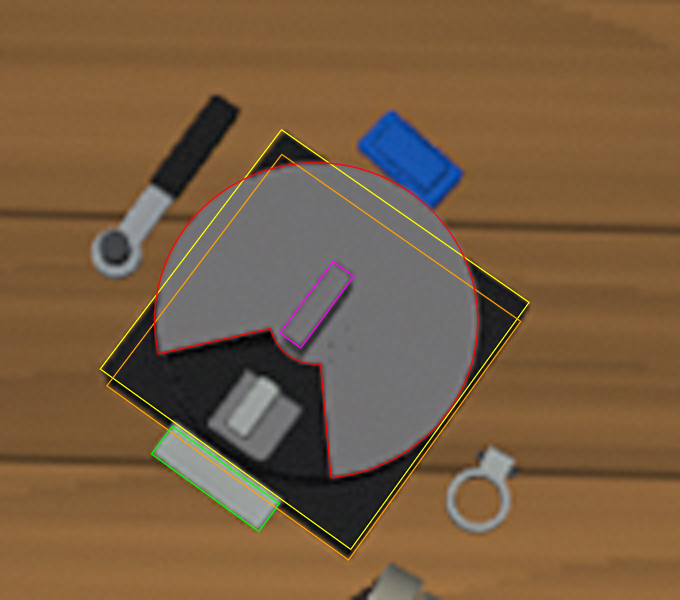

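View pics/top3.png

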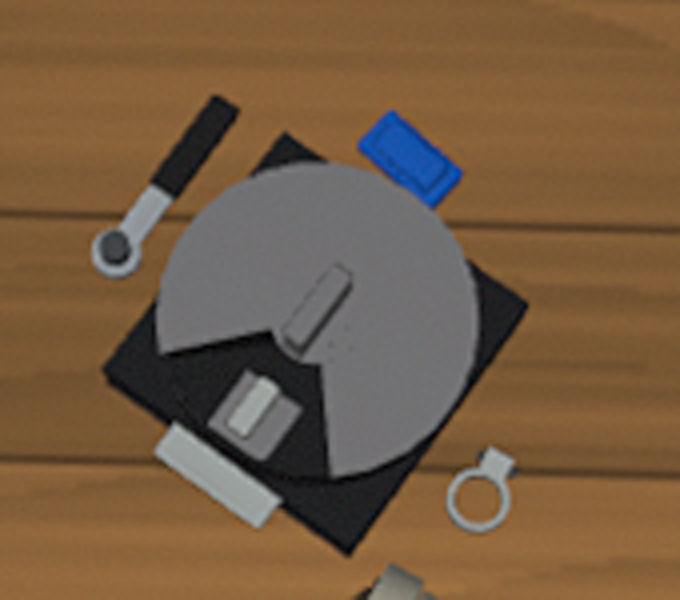

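View pics/ovs3.png

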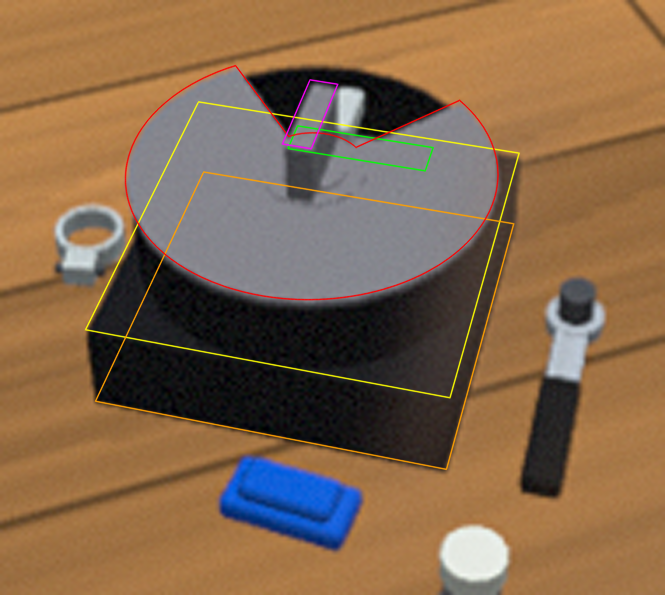

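Run:
```python
from h import *
p=bot.camera("top")
P=[[-.078,0,.115],[-.056,.009,.115],[-.056,-.009,.115],[-.1,-.009,.115],[-.1,.009,.115]]
for th in([.5255,-.0531,-.6019],[.5264,-.0537,-.6019]):
  print(((proj(p,org(th,P))-[250,160]+.5)*4-.5).round(1).tolist())
a=p["color"].astype(int)
# bar mask: bright grey
m=((a.min(2)>125)&(a.max(2)-a.min(2)<25)).astype(np.uint8);n,l,s,c=cv2.connectedComponentsWithStats(m)
for i in range(1,n):
    if 250<c[i,0]<420 and 160<c[i,1]<310:print(s[i],(c[i]-[250,160]+.5)*4-.5)
```

```text
[[252.5, 406.2], [260.4, 374.8], [280.4, 389.2], [244.6, 437.7], [224.4, 423.3]]
[[253.3, 405.0], [261.2, 373.6], [281.3, 388.0], [245.4, 436.5], [225.3, 422.0]]
[273 207  20  22 126] [134.86507937 228.07142857]
[307 255  12  14  80] [251.95 406.7 ]
[289 266  31  26 297] [216.35521886 475.6952862 ]
[362 272  16  21  98] [485.13265306 485.94897959]
[344 305   2   1   2] [379.5 581.5]
```

servo_tool(motion=[[[-28,44,0,0,0,0],[-29,44,0,0,0,0],[-29,44,0,0,0,0],[-29,44,0,0,0,0],[-28,44,0,0,0,0]]])

```text
time: 9.1
ee_pos: [0.4533, -0.0119, 0.2506]
tcp_rot: [-180.0, -0.0, 145.6]
wrist_force: [0.1, -0.6, 0.4]
opening: 0.0448
```

servo_tool(motion=[[[0,0,0,0,0,0],[0,0,0,0,0,0],[0,0,0,0,0,0]]])

```text
time: 9.4
ee_pos: [0.4504, -0.0139, 0.2512]
tcp_rot: [-180.0, -0.0, 145.6]
wrist_force: [-0.3, 0.2, 0.5]
opening: 0.0451
```

```bash
python3 d.py .4601 -.0081 .108 145.51
```

```text
t 9.4 pos [ 0.4504 -0.0139  0.2512] [-1.7998e+02 -3.0000e-02  1.4556e+02] q [-1.8 -8.5 -2.9 95.6 -0.  32.7] F [-0.3  0.2  0.5] T [0.08 0.05 0.01] op 0.04506529150614263
shift mm [ -4.8  10.3 143.2] turn [-0.0004 -0.0006  0.0008]
```

servo_tool(motion=[[[-4.8,10.3,20,0,0,0],[0,0,25,0,0,0],[0,0,20,0,0,0],[0,0,10,0,0,0],[0,0,0,0,0,0]]])

```text
time: 9.9
ee_pos: [0.4594, -0.0088, 0.176]
tcp_rot: [-180.0, -0.0, 145.5]
wrist_force: [0.5, -0.2, 0.7]
opening: 0.0449
```

```bash
python3 d.py .4601 -.0081 .109 145.51;python3 -c "
from h import *
shot('scene','sc4',(220,170,410,330),3.5)"
```

```text
t 9.9 pos [ 0.4594 -0.0088  0.176 ] [-1.7999e+02 -2.0000e-02  1.4548e+02] q [ -1.1  -8.2 -11.1  87.2   0.   33.4] F [ 0.5 -0.2  0.7] T [-0.07 -0.01  0.05] op 0.04487574664680587
shift mm [-0.2  0.9 67. ] turn [-0.0002 -0.0004 -0.0006]
```

View pics/sc4.png

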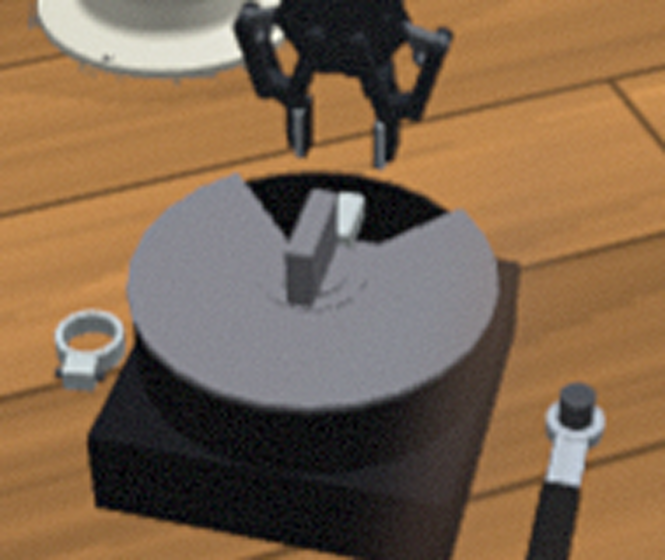

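The open fingers (crop x 300 and 382) straddle the bar (x ~348) above the opening. Descending.

servo_tool(motion=[[[-0.2,0.9,15,0,0,0],[0,0,15,0,0,0],[0,0,15,0,0,0],[0,0,10,0,0,0],[0,0,5,0,0,0]]])

```text
time: 10.45
ee_pos: [0.4604, -0.0078, 0.1146]
tcp_rot: [-179.9, -0.1, 145.5]
wrist_force: [-0.4, -0.1, 0.8]
opening: 0.0446
```

servo_tool(motion=[[[0,0,4,0,0,0],[0,0,3,0,0,0],[0,0,0,0,0,0]]])

```text
time: 10.75
ee_pos: [0.461, -0.0078, 0.1092]
tcp_rot: [-180.0, 0.0, 145.5]
wrist_force: [0.1, -1.1, -0.2]
opening: 0.0454
```

servo_tool(motion=[[[0,0,0,0,0,0],[0,0,0,0,0,0],[0,0,0,0,0,0],[0,0,0,0,0,0],[0,0,0,0,0,0]]], gripper=10, newtons=50)

```text
time: 11.25
ee_pos: [0.4609, -0.0083, 0.1099]
tcp_rot: [-180.0, 0.0, 145.5]
wrist_force: [-4.1, -4.0, 4.4]
opening: 0.0168
```

```bash
python3 d.py .4601 -.0081 .132 145.51;python3 -c "
from h import *
shot('scene','sc5',(220,170,410,330),3.5)"
```

```text
t 11.25 pos [ 0.4609 -0.0083  0.1099] [-1.7995e+02  4.0000e-02  1.4549e+02] q [ -1.   -7.7 -17.9  79.8  -0.1  33.5] F [-4.1 -4.   4.4] T [-0.67  0.64 -0.08] op 0.016780025879711235
shift mm [  0.8  -0.3 -22.1] turn [-0.0008  0.0008 -0.0003]
```

View pics/sc5.png

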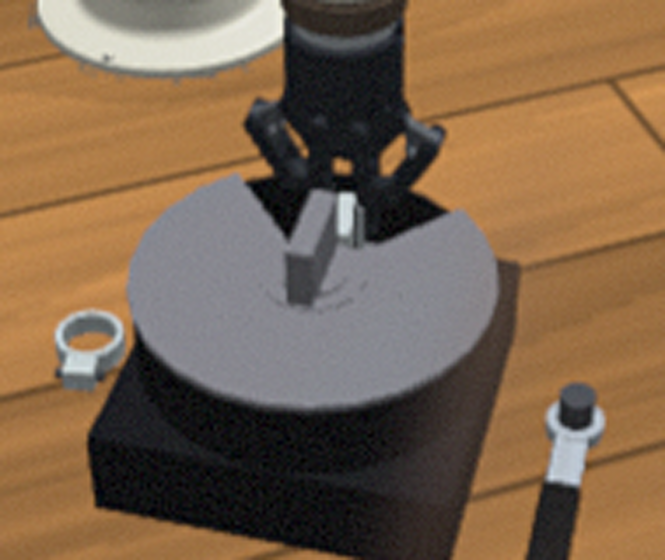

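servo_tool(motion=[[[0,-0.5,-1,0,0,0],[0,-0.5,-1,0,0,0],[0,0,-2,0,0,0],[0,0,-2,0,0,0],[0,0,0,0,0,0]]])

```text
time: 11.8
ee_pos: [0.4608, -0.0084, 0.1155]
tcp_rot: [180.0, 0.0, 145.5]
wrist_force: [4.2, 2.6, -2.3]
opening: 0.0169
```

servo_tool(motion=[[[0,0,-1,0,0,0],[0,0,-2,0,0,0],[0,0,-2,0,0,0],[0,0,-1,0,0,0],[0,0,0,0,0,0]]])

```text
time: 12.3
ee_pos: [0.4608, -0.0084, 0.1211]
tcp_rot: [180.0, 0.0, 145.5]
wrist_force: [5.8, 1.3, -5.9]
opening: 0.017
```

```bash
python3 d.py .4601 -.0081 .1339 145.51
```

```text
t 12.3 pos [ 0.4608 -0.0084  0.1211] [1.7996e+02 1.0000e-02 1.4553e+02] q [ -1.1  -7.9 -16.8  81.1   0.   33.4] F [ 5.8  1.3 -5.9] T [ 0.52 -1.25 -0.06] op 0.017007006851146082
shift mm [  0.8  -0.1 -12.8] turn [0.0007 0.0002 0.0004]
```

servo_tool(motion=[[[0,0.25,-1,0,0,0],[0,0.25,-2,0,0,0],[0,0,-2,0,0,0],[0,0,-2,0,0,0],[0,0,0,0,0,0]]])

```text
time: 12.8
ee_pos: [0.4608, -0.0084, 0.1276]
tcp_rot: [-180.0, -0.0, 145.5]
wrist_force: [6.5, 0.6, -9.6]
opening: 0.0172
```

servo_tool(motion=[[[0,0,-1.5,0,0,0],[0,0,-1.5,0,0,0],[0,0,-1,0,0,0],[0,0,0,0,0,0],[0,0,0,0,0,0]]])

```text
time: 13.3
ee_pos: [0.4608, -0.0084, 0.1312]
tcp_rot: [-180.0, -0.0, 145.5]
wrist_force: [6.9, 0.2, -10.7]
opening: 0.0166
```

```bash
python3 d.py .4601 -.0081 .1339 145.51
```

```text
t 13.3 pos [ 0.4608 -0.0084  0.1312] [-1.7996e+02 -2.0000e-02  1.4551e+02] q [ -1.   -7.9 -15.7  82.2  -0.   33.5] F [  6.9   0.2 -10.7] T [ 0.05 -1.49 -0.06] op 0.01659932039620839
shift mm [ 0.7 -0.2 -2.7] turn [-0.0007 -0.0003  0.0001]
```

servo_tool(motion=[[[0,0,-1.5,0,0,0],[0,0,-1.4,0,0,0],[0,0,0,0,0,0],[0,0,0,0,0,0],[0,0,0,0,0,0]]])

```text
time: 13.8
ee_pos: [0.4608, -0.0084, 0.1339]
tcp_rot: [-180.0, -0.0, 145.5]
wrist_force: [7.1, 0.5, -11.5]
opening: 0.0171
```

```bash
python3 d.py .4601 -.0081 .1339 145.51;python3 -c "
from h import *
shot('scene','sc6',(220,170,410,330),3.5)"
```

```text
t 13.8 pos [ 0.4608 -0.0084  0.1339] [-1.7995e+02 -3.0000e-02  1.4551e+02] q [ -1.   -7.9 -15.4  82.6  -0.   33.5] F [  7.1   0.5 -11.5] T [ 0.05 -1.56 -0.05] op 0.01713870783737466
shift mm [ 0.7 -0.2 -0. ] turn [-0.0008 -0.0006  0.0001]
```

View pics/sc6.png

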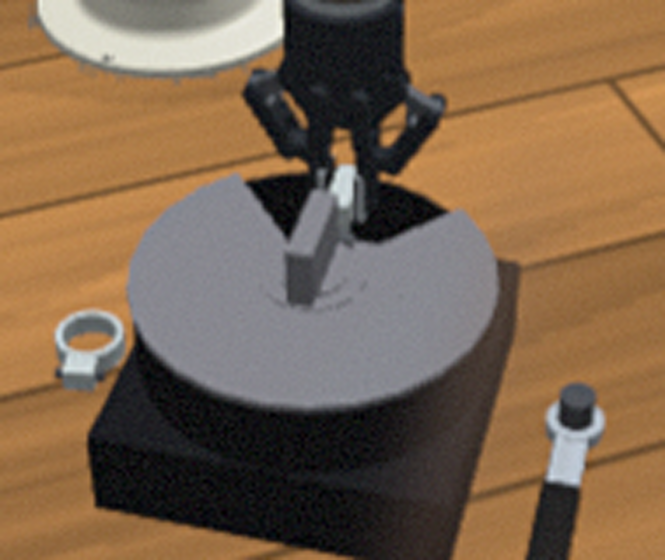

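The bar has risen with the fingers: its top went from about crop y 195 to 168. The force reads 11.5 N at 24.0 mm of travel, so I'll hold here.

servo_tool(motion=[[[0,0,0,0,0,0],[0,0,0,0,0,0],[0,0,0,0,0,0],[0,0,0,0,0,0],[0,0,0,0,0,0]]])

```text
time: 14.35
ee_pos: [0.4608, -0.0084, 0.1339]
tcp_rot: [-180.0, -0.0, 145.5]
wrist_force: [7.5, 0.2, -12.0]
opening: 0.0172
```

servo_tool(motion=[[[0,0,0,0,0,0],[0,0,0,0,0,0],[0,0,0,0,0,0],[0,0,0,0,0,0],[0,0,0,0,0,0]]])

```text
time: 14.85
ee_pos: [0.4608, -0.0084, 0.1339]
tcp_rot: [-180.0, -0.0, 145.5]
wrist_force: [7.5, 0.2, -12.8]
opening: 0.0171
```

servo_tool(motion=[[[0,0,0,0,0,0],[0,0,0,0,0,0],[0,0,0,0,0,0],[0,0,0,0,0,0],[0,0,0,0,0,0]]])

```text
time: 15.35
ee_pos: [0.4608, -0.0084, 0.1339]
tcp_rot: [-180.0, -0.0, 145.5]
wrist_force: [6.9, 0.1, -12.6]
opening: 0.017
```

servo_tool(motion=[[[0,0,0,0,0,0],[0,0,0,0,0,0],[0,0,0,0,0,0],[0,0,0,0,0,0],[0,0,0,0,0,0]]])

```text
time: 15.85
ee_pos: [0.4608, -0.0084, 0.1339]
tcp_rot: [-180.0, -0.0, 145.5]
wrist_force: [6.8, -0.3, -12.2]
opening: 0.0168
```

servo_tool(motion=[[[0,0,0,0,0,0],[0,0,0,0,0,0],[0,0,0,0,0,0],[0,0,0,0,0,0],[0,0,0,0,0,0]]])

```text
time: 16.35
ee_pos: [0.4608, -0.0084, 0.1339]
tcp_rot: [-180.0, -0.0, 145.5]
wrist_force: [6.6, -0.9, -12.0]
opening: 0.0171
```

servo_tool(motion=[[[0,0,0.8,0,0,0],[0,0,1,0,0,0],[0,0,1,0,0,0],[0,0,1,0,0,0],[0,0,1,0,0,0]]])

```text
time: 16.85
ee_pos: [0.4608, -0.0084, 0.1293]
tcp_rot: [-180.0, -0.0, 145.5]
wrist_force: [6.6, -0.0, -9.4]
opening: 0.017
```

servo_tool(motion=[[[0,0,1,0,0,0],[0,0,1,0,0,0],[0,0,1,0,0,0],[0,0,1,0,0,0],[0,0,1,0,0,0]]])

```text
time: 17.35
ee_pos: [0.4608, -0.0084, 0.1246]
tcp_rot: [-180.0, -0.0, 145.5]
wrist_force: [6.1, -0.6, -7.5]
opening: 0.0168
```

servo_tool(motion=[[[0,0,1,0,0,0],[0,0,1,0,0,0],[0,0,1,0,0,0],[0,0,1,0,0,0],[0,0,1,0,0,0]]])

```text
time: 17.85
ee_pos: [0.4608, -0.0084, 0.12]
tcp_rot: [-180.0, 0.0, 145.5]
wrist_force: [4.8, 0.0, -5.9]
opening: 0.017
```

servo_tool(motion=[[[0,0,1,0,0,0],[0,0,1,0,0,0],[0,0,1,0,0,0],[0,0,1,0,0,0],[0,0,1,0,0,0]]])

```text
time: 18.35
ee_pos: [0.4608, -0.0084, 0.1155]
tcp_rot: [-180.0, 0.0, 145.5]
wrist_force: [4.9, -1.3, -3.5]
opening: 0.0171
```

servo_tool(motion=[[[0,0,1,0,0,0],[0,0,1,0,0,0],[0,0,1,0,0,0],[0,0,0,0,0,0],[0,0,0,0,0,0]]])

```text
time: 18.85
ee_pos: [0.4608, -0.0083, 0.1126]
tcp_rot: [-180.0, 0.0, 145.5]
wrist_force: [3.7, -3.0, -1.2]
opening: 0.0171
```

servo_tool(motion=[[[0,0,0.8,0,0,0],[0,0,0.8,0,0,0],[0,0,0.8,0,0,0],[0,0,0.8,0,0,0],[0,0,0,0,0,0]]])

```text
time: 19.35
ee_pos: [0.4608, -0.0083, 0.1099]
tcp_rot: [180.0, 0.0, 145.5]
wrist_force: [1.0, -3.2, 4.7]
opening: 0.0173
```

servo_tool(motion=[[[0,0,0.5,0,0,0],[0,0,0.5,0,0,0],[0,0,0,0,0,0],[0,0,0,0,0,0]]])

```text
time: 19.75
ee_pos: [0.4608, -0.0084, 0.1098]
tcp_rot: [180.0, 0.1, 145.5]
wrist_force: [-2.0, -2.8, 13.8]
opening: 0.0172
```

servo_tool(motion=[[[0,0,-0.5,0,0,0],[0,0,-0.4,0,0,0],[0,0,0,0,0,0]]])

```text
time: 20.05
ee_pos: [0.4608, -0.0083, 0.1099]
tcp_rot: [180.0, 0.0, 145.5]
wrist_force: [0.4, -3.0, 6.9]
opening: 0.0169
```

servo_tool(motion=[[[0,0,0,0,0,0],[0,0,0,0,0,0],[0,0,0,0,0,0],[0,0,0,0,0,0],[0,0,0,0,0,0]]], gripper=45)

```text
time: 20.55
ee_pos: [0.4606, -0.0082, 0.1089]
tcp_rot: [-180.0, -0.0, 145.5]
wrist_force: [-0.3, -0.8, -0.3]
opening: 0.0452
```

servo_tool(motion=[[[0,0,-5,0,0,0],[0,0,-15,0,0,0],[0,0,-25,0,0,0],[0,0,-35,0,0,0],[0,0,-40,0,0,0]]])

```text
time: 21.05
ee_pos: [0.4602, -0.0082, 0.231]
tcp_rot: [-180.0, -0.0, 145.5]
wrist_force: [0.6, -0.1, 0.6]
opening: 0.0451
```

servo_tool(motion=[[[0,0,-20,0,0,0],[34,-34,0,0,0,0],[34,-34,0,0,0,0],[34,-34,0,0,0,0],[34,-34,0,0,0,0]]])

```text
time: 21.55
ee_pos: [0.2698, -0.0433, 0.2501]
tcp_rot: [180.0, 0.1, 145.6]
wrist_force: [0.4, -0.4, 1.1]
opening: 0.0447
```

```bash
python3 d.py .4605 -.0084 .25 145.51;  python3 - <<'E'
from ov import *
v=[0.5255,-0.0531,-0.6019,0.0]
overlay(bot.camera("top"),v,(250,160,420,310),4,"ovt7");overlay(bot.camera("scene"),v,(220,200,410,370),3.5,"ovs7")
E
```

```text
t 21.55 pos [ 0.2698 -0.0433  0.2501] [1.7998e+02 6.0000e-02 1.4556e+02] q [ -9.1 -32.6 -20.2 102.3  -0.   25.3] F [ 0.4 -0.4  1.1] T [-0.02 -0.02  0.01] op 0.04474667531239707
shift mm [-137.5  136.7    0.3] turn [0.0004 0.0011 0.0009]
```

View pics/ovt7.png

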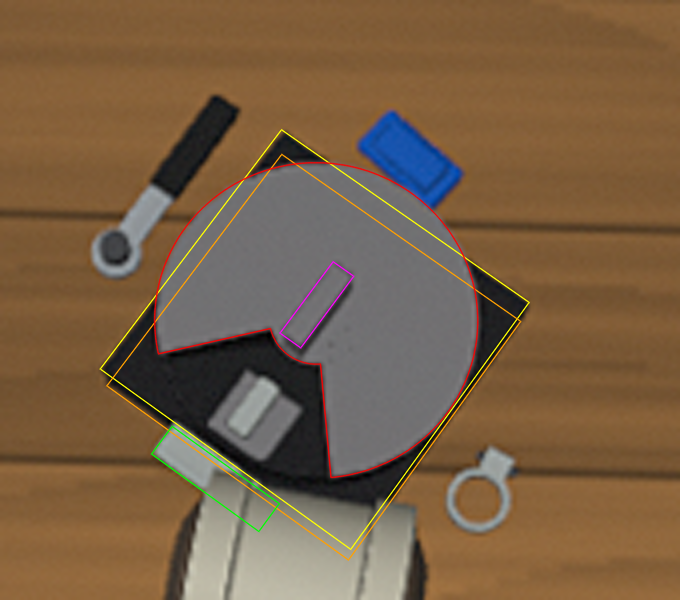

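View pics/ovs7.png

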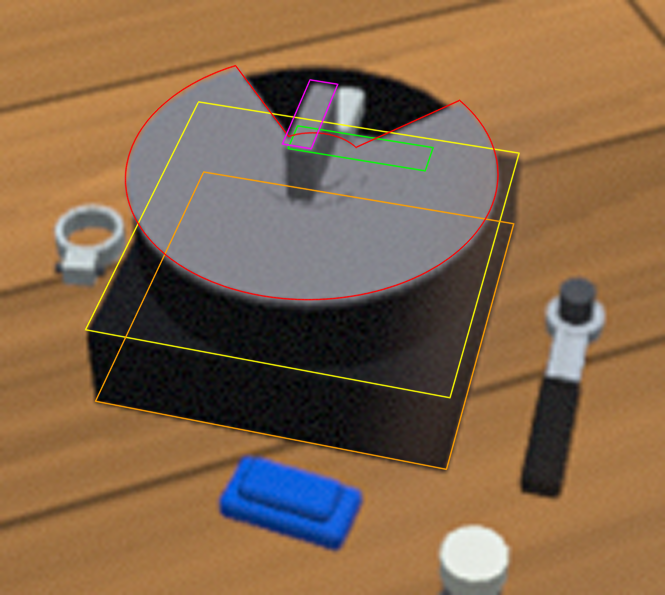

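Both views match the model with the dial at 0. The bar is back at its rest height, the bystanders near the organizer haven't moved, and the tool is clear. Handing in.

```bash
python3 -c "
from workcell import bot
print(bot.job_done())"
```

```text
the job is handed in; nothing more can be done
None
```

I turned the dial cover about 80° clockwise so its opening sits over the tray compartment, then pull-tested that compartment's T-pull and handed the job in at about 21.6 s.

- **Pull test:** I drew the T-pull straight up by 24.0 mm. The force read 11.5–12.8 N, and I held it for at least 2.5 s. The largest pull in the readings was 12.8 N; they come only at the end of each move, so peaks in between were not logged.
- **Return:** I eased it down at about 10 mm/s until it sat fully down. It was pressed down with up to 13.8 N for a moment, which I backed off before letting go.
- **Opening and pull:** In both camera views the opening lines up with the compartment to within about 1°, by eye against the overlay. The pull is back where it started.
- **Table and tray:** The lockring tool, bumper and seat clamp had not moved. The tray lip's visible part was in place, but the arm hid the rest of it in the last top view. I did not recheck the objects farther out; the arm only crossed the left side at 250 mm height.
- **Side force:** The wrist also felt about 7 N sideways during the hold, from a grip about 1 mm off centre. The lift matched the spring's 2 mm per newton throughout, so the grip did not slip.

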